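Take the carded drill bits off the display peg and stand them in the rack

TASK

Take the plywood card with the drill bits off the stand's wire peg, gently: slide it along the wire and lift it over the upturned tip by feel, without forcing or bending the wire and without touching the wire with the gripper. Then lower the card upright into the slot of the wooden rack until it stands fully home, and let go of it (do not drop it). Leave the tape, the bamboo cup and the sanding block alone.

Things in the scene. Friction and masses are not known exactly. Their poses are not given: they have to be found in the camera images.
- card_mid (a point): Centre of the loose plywood card (about 140 g), 5 mm thick along its x, 60 wide along y, 156 tall along z (up). Three drill bits in clips, up to 10 mm proud, are on its +x face between 48 mm below and 2 mm above this point. It hangs from the wire by its window, x within 0.1 rad of the wire's x, 58 to 75 mm from the wire's root.
- card_window (a point): Centre of the card's square window, 17 x 17 mm, cut through along x, 16.5 mm above the card's centre. At the start the window's upper edge rests on the wire. On the wire's 45 degree part the window has only about 3.5 mm of vertical play in all, so the card must follow that slope, kept upright.
- card_tab (a point): Centre of the card's plain tab above the window, 53 mm high, 51.5 mm above the card's centre: the place to grip, from above, across the 5 mm thickness. Keep the fingertips 22 mm or more above the window's upper edge (no lower than 4 mm below this point) so that they pass over the wire's upturned tip.
- peg: Springy steel wire peg, 6 mm in diameter, level, 170 mm above the table. Origin on its axis at the root, where it leaves the stand's clamp; x along the wire to its free end, z up. Straight from the root, then bent up at 45 degrees (to +x and +z) until its axis is 18 mm higher and 18 mm farther out; round tip. The wire is telescopic: see the stand for where the bend lies.
- stand: Fixed display stand: foot 190 x 100 x 12 mm, origin under its centre, x along the wire; upright 12 mm behind the wire's root, 182 mm high. The wire's bend lies 105 to 150 mm from its root, different each time and NOT measured: find it by feel or sight. The wire gives up and down 2.5 to 5 N per mm at the bend; over 9 N from the card or 3 N from the gripper spoils it.
- rack_hole0 (a point): Centre of the mouth of the slot in the wooden rack, a fixed block 60 x 100 x 38 mm (x, y, z). The slot is 9 mm wide along x, 68 long along y, 28 deep; its mouth is level with the block's top, 38 mm above the table, with a 3 mm chamfer. The card goes in foot down, its y along the slot's y, either way round.
- tape: Bystander: roll of tape, 90 mm in diameter, 24 mm high, lying flat; origin at the centre of its underside.
- bamboo: Bystander: upright bamboo cup, 72 mm in diameter, 90 mm high; origin at the centre of its underside.
- sandblock: Bystander: cork sanding block 60 x 100 x 30 mm; origin at the centre of its underside.
- card: The same card; origin at the centre of its foot, axes as for its centre point.

How it is judged:
On the way:
1. the card is off the wire: its centre more than 180 mm out from the wire's root along the wire, or more than 30 mm above the wire's axis, or more than 60 mm to one side of it ((x of card_mid in the frame of peg above 0.18 m or z of card_mid in the frame of peg above 0.03 m or y of card_mid in the frame of peg above 0.06 m or y of card_mid in the frame of peg below -0.06 m)), for 0.2 s.
At the end, for the whole second after the job is handed in: The card stands in the rack's slot, the centre of its foot at least 22 mm below the slot's mouth (28 mm is fully home) and within 8 mm of the slot's centre across and along it, leaning less than 0.3 rad, at rest and released (z of card in the frame of rack_hole0 between -0.036 and -0.022 m and x of card in the frame of rack_hole0 between -0.008 and 0.008 m and y of card in the frame of rack_hole0 between -0.008 and 0.008 m and angle between card_mid's own z axis and vertical below 0.3 rad and linear speed of card below 0.02 m/s and contact force between the fingers and card below 0.1 N); the robot touches nothing.
It fails at once if the card presses on the wire with more than 9 N (contact force between card and peg above 9 N).
It fails at once if the robot presses on the wire with more than 3 N (contact force between any of the fingers, the arm and peg above 3 N).
It fails at once if the card is dropped: it moves faster than 0.5 m/s with no finger on it (linear speed of card above 0.5 m/s and contact force between the fingers and card below 0.05 N).
It fails at once if a bystander (tape, bamboo cup, sanding block) is moved by more than 30 mm (distance of any of tape, bamboo, sandblock from where it was at the start of the episode above 0.03 m).
It also fails if it takes over 67 s, if anything falls off the work surface, if the arm or the gripper's body presses on something with over 40 N, if the wrist force passes 120 N, or if a joint passes its speed limit or range.

ROBOT

A 6-joint arm with a two-finger parallel gripper is mounted at the origin on the work surface. World frame = base frame: x ahead of the robot, y to its left, z up, the work surface at z = 0. Lengths are in m, angles in rad, forces in N, time in s.
With the tool pointing down it reaches from about 0.325 to 0.85 m from the base axis. Payload 15.5 kg.
Tool frame: the origin (TCP) lies at the very end of the fingers, on their centre line; the grasp point (between the pads) lies 19 mm behind it; z points along the fingers, y is the line along which they close (so a half turn about z gives the same grasp; the last joint's range is limited). The gripper opens to 91 mm and grips with 3 to 60 N. Pads are 32 mm wide; open, the fingers measure 118 mm over their backs; the gripper's body (76 mm by 178 mm) begins 60 mm behind the grasp point.
Start: joints at [-0.096, 0.494, 1.345, -0, 1.302, -0.096], TCP at [0.625, 0, 0.214] pointing down, gripper open.
Joint ranges: [-2.91, 2.91], [-0.82, 2.16], [0.22, 2.67], [-1.22, 4.37], [0.12, 2.79], [-3.08, 3.08]. Speed limits (rad/s): [1.89, 1.89, 2.57, 3.01, 3.01, 3.01].

INTERFACE

Orientations are given as a unit quaternion [x, y, z, w].
In Python, from cell import status, viewer, workorder, nets gives the robot as it stands.
- The arm moves only by the tool step_arm, never from a script. Its argument "deltas" is a list of rows, each a list of 6 numbers: the shift along the tool's x, y, z normalised to -1 to 1, where 1 is 0.15 m, then the turn, a rotation vector about the tool's x, y, z normalised to -1 to 1, where 1 is 45 degrees. A call has 1 to 5 rows; each row is the pose to reach, as a shift and turn from the pose commanded when the call began, along the tool's axes at that moment; what a row does not reach only later rows make up. A row lasts 1/12 s, in which the tool goes at most 41.7 mm and 7.16 degrees, less where a joint would pass 70% of its speed; a pose out of reach is approached as far as the arm can. A call with a number of a shift or a turn outside -1 to 1 is refused whole. A call with a gripper value outside its range is refused whole. "fingers" is the opening, from 0 (shut) to 1 (fully open), set as the call begins (left out, the last holds). The fingers move at their own pace and stop on an object; "force" is the grip in N (left out, the last holds). Time passes only in rows, so rows that repeat a pose let the fingers close. It gives the time, the measured TCP pose, the force, the opening and the grip force at its end, in the units of the state.
- status.read_state(): the state, without advancing time (a new reading comes with each control period).
- viewer.read_camera(name): name is "scene" or "side" or "wrist"; returns (picture, depth): 400x640x3 uint8, blue, green, red; 400x640 float32, m along the optical axis (not along the pixel's ray), 0 where there is no reading.
- viewer.camera_info(name): a dict with "vfov" (degrees; the focal length in pixels is half the picture's height over the tangent of half this angle, whatever the lens; pixels are square), "cx", "cy" (the principal point, pixels), "view" (4x4, takes a point from world to camera coordinates). Camera axes: x right, y up, looking along -z (the intrinsics and any distortion apply to the point x, -y, -z); pixel columns grow to the right and rows downward; lengths in m; the calibration is good to about 2 mm. A picture is of the moment at which its call begins: read the wrist's pose just before it. camera_info takes no time and is no camera call; for the wrist camera it gives the pose at the moment of the call.
- workorder.hand_in(): hands the job in; it is judged then, once.
Trained networks look in the newest picture that a camera, given by its name, has taken for a name from the list of things; names that differ only in an ending like _2 or _b are one class to them, and where a whole thing is asked for, a point or a joint stands for the part that bears it (a point fixed in the world has none). Each returns a list of dicts, best first, with "score" (0 to 1); they miss things now and then, are a little off and sometimes report something else, mostly with a low value. They report only what shows in the picture. A call takes as long as a camera call.
- nets.recognise(query, camera): "point" ([column, row] in pixels, amid what is visible of it).
The state is a dict: "time": time; "q": joint angles; "qvel": joint speeds; "effort": joint torques, N m; "tcp_pos": TCP position; "ee_rot": TCP orientation; "ft_force": force on the tool from outside, world axes, zero at the start; "wrist_torque": the same for the moment, N m; "gripper_width": finger opening in m; "gripper_force": force on a finger pad.
Only numpy, scipy, OpenCV 4.12 (cv2) and the standard library are available. Lean on these libraries where they do the work, as an engineer would, in place of code of your own. Each camera call takes 0.05 s, during which the arm holds its last target. There are 200 camera calls.

## Working session

There is one attempt and no reset: what is moved stays moved. The work goes in short steps, Python scripts to look and compute and a tool call to move; the robot and the scene stay as the last step left them, time stands still between calls to the robot, and variables do not carry over. Pictures are saved under pics/ and viewed, at most 10 in all, crops included, and the job is handed in when it is done.

Besides the shell and the picture viewer there is one more tool, called after "Call:" by a JSON object that holds its "name" and its "arguments", one argument or row to a line. step_arm: Moves the arm, as the interface text tells. Its arguments: {"type":"object","properties":{"deltas":{"type":"array"},"fingers":{"type":"number"},"force":{"type":"number"}},"required":["deltas"]}

```bash
ls; mkdir -p pics
cat > h.py <<'E'
import numpy as np,cv2
from cell import status,viewer,workorder,nets
def look(cam,fn=None):
    i=viewer.camera_info(cam); p,d=viewer.read_camera(cam)
    if fn: cv2.imwrite('pics/'+fn,p)
    return p,d,i
def cloud(d,i):
    h,w=d.shape; f=h/2/np.tan(np.radians(i['vfov'])/2)
    c,r=np.meshgrid(np.arange(w),np.arange(h))
    P=np.stack([(c-i['cx'])/f*d,-(r-i['cy'])/f*d,-d,np.ones_like(d)],-1)
    return (P@np.linalg.inv(i['view']).T)[...,:3]
E
python3 - <<'E'
from h import *
print({k:v for k,v in status.read_state().items()})
for cam in ['scene','side']:
    p,d,i=look(cam,cam+'0.png'); P=cloud(d,i); print(cam,i)
    for n in ['card_mid','card_window','card_tab','peg','stand','rack_hole0','tape','bamboo','sandblock']:
        for o in nets.recognise(n,cam)[:2]:
            c,r=map(int,np.round(o['point'])); print(n,c,r,round(o['score'],2),P[r,c].round(3),d[r,c])
E
```

```text
pics
{'time': 0.0, 'q': array([-9.54769015e-02,  4.94164244e-01,  1.34611952e+00, -2.71041427e-06,
        1.30249835e+00, -9.54880074e-02]), 'qvel': array([-1.50774659e-04,  2.90471290e-05,  3.06371618e-04,  8.65505737e-05,
        3.39062737e-04,  5.57142789e-04]), 'effort': array([-1.07322368e-03, -8.78814626e+01, -3.81857479e+01,  7.05250050e-02,
        5.33505273e-02, -1.50444166e-04]), 'tcp_pos': array([6.24626887e-01, 5.24436957e-05, 2.13353974e-01]), 'ee_rot': array([ 7.07102475e-01,  7.07110837e-01, -3.79536570e-04, -4.57883210e-04]), 'ft_force': array([-0.41579886, -1.07327531, -0.2783078 ]), 'wrist_torque': array([-0.00261253, -0.02455776, -0.03394343]), 'gripper_force': 0.0, 'gripper_width': 0.0911697674933783}
scene {'vfov': 44.61560401096662, 'cx': 311.18850329843025, 'cy': 197.77034539922917, 'view': array([[ 0.74236377,  0.66962093, -0.02244624, -0.48391078],
       [-0.43052832,  0.50243193,  0.74980499,  0.13881089],
       [ 0.51336283, -0.54696432,  0.66127804, -1.30341473],
       [ 0.        ,  0.        ,  0.        ,  1.        ]])}
card_mid 177 246 0.87 [ 0.
[... 736 characters left out ...]
.69307999459687, 'view': array([[ 0.99417977, -0.10485584, -0.02473535, -0.5965725 ],
       [ 0.07770149,  0.53884333,  0.83881485, -0.19710599],
       [-0.07462616, -0.83585472,  0.54385459, -0.82124137],
       [ 0.        ,  0.        ,  0.        ,  1.        ]])}
card_mid 288 292 0.8 [ 0.541 -0.213  0.174] 0.5892897
card_window 291 295 0.72 [ 0.544 -0.202  0.157] 0.60796624
card_tab 292 296 0.8 [ 0.545 -0.203  0.156] 0.6076764
peg 285 307 0.74 [ 0.536 -0.238  0.174] 0.567427
stand 297 364 0.81 [ 0.545 -0.2    0.013] 0.6872433
rack_hole0 295 210 0.58 [0.565 0.17  0.034] 0.98709154
bamboo 403 307 0.94 [ 0.706 -0.176  0.086] 0.68057615
sandblock 360 198 0.71 [0.711 0.201 0.031] 1.0257409
```

```bash
cd pics; python3 -c "
import cv2
a=cv2.imread('scene0.png');b=cv2.imread('side0.png')
cv2.imwrite('v1.png',a)
cv2.imwrite('v2.png',cv2.resize(b[200:400,180:480],None,fx=2.6,fy=2.6))"
```

```text
(no output)
```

View pics/v1.png

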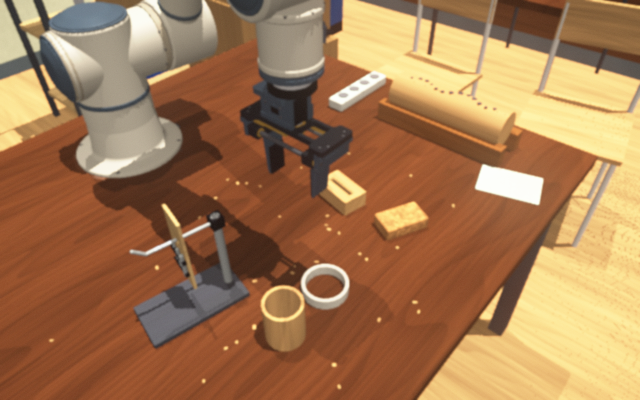

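View pics/v2.png

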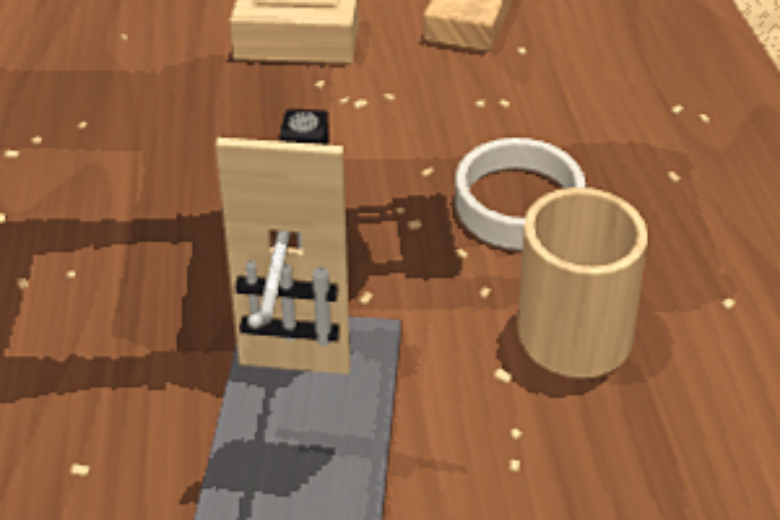

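The scene view shows the card hanging on the wire at about (177,246), with the wire's tip at (135,251). The clamp is at (215,220), the rack at (345,192), the cork block at (402,220), the cup at (284,316) and the tape at (325,287). The side view shows the card face-on, with the drill bits on the tip side and the wire pointing toward the camera.

```bash
cat > m.py <<'E'
from h import *
clouds={}
for cam in ['scene','side']:
    p,d,i=look(cam); P=cloud(d,i); hsv=cv2.cvtColor(p,cv2.COLOR_BGR2HSV); clouds[cam]=(p,P,hsv)
    x,y,z=P[...,0],P[...,1],P[...,2]
    reg=(d>0)&(x>.42)&(x<.66)&(y>-.36)&(y<-.06)
    foot=reg&(z>.004)&(z<.02)&(hsv[...,1]<70)
    q=P[foot][:,:2].astype(np.float32)
    print(cam,'foot',len(q),cv2.minAreaRect(q))
    clamp=reg&(z>.15)&(hsv[...,2]<60); print('clamp',P[clamp].mean(0).round(4),clamp.sum())
    w=reg&(z>.155)&(z<.205)&(hsv[...,1]<50)&(hsv[...,2]>70); W=P[w]
    W=W[np.argsort(W[:,1])]
    for k in range(0,len(W),max(1,len(W)//25)): print(W[k].round(3))
    wood=reg&(z>.06)&(hsv[...,1]>60)&(hsv[...,2]>90); C=P[wood]
    m=np.median(C,0); C=C[np.linalg.norm(C-m,axis=1)<.11]; n=np.linalg.svd(C-C.mean(0),full_matrices=False)[2]
    print('card',len(C),C.mean(0).round(4),n.round(3).tolist(),C.min(0).round(3),C.max(0).round(3))
    u=np.array([-n[2][1],n[2][0]]);u/=np.linalg.norm(u);t=C[:,:2]@u; print('u',u,np.percentile(t,[0.5,1,5,95,99,99.5]).round(4), 'n.', (C@n[2]).std())
    rk=(d>0)&(abs(x-.58)<.1)&(abs(y-.18)<.1)&(z>.03)&(z<.045)
    k=cv2.connectedComponentsWithStats(rk.astype(np.uint8))[2:]; 
    l=cv2.connectedComponents(rk.astype(np.uint8))[1]; b=1+np.argmax(k[0][1:,4]); q=P[l==b]
    print('rack',len(q),cv2.minAreaRect(q[:,:2].astype(np.float32)),np.median(q[:,2]))
    print(k[0])
E
python3 m.py
```

```text
scene foot 4444 ((0.539705753326416, -0.20727762579917908), (0.18828807771205902, 0.1023697778582573), 78.23701477050781)
clamp [ 0.6066 -0.0972  0.4027] 451
[ 0.525 -0.275  0.188]
[ 0.529 -0.27   0.187]
[ 0.53  -0.265  0.184]
[ 0.531 -0.26   0.176]
[ 0.53  -0.255  0.173]
[ 0.532 -0.25   0.17 ]
[ 0.533 -0.244  0.173]
[ 0.531 -0.239  0.172]
[ 0.534 -0.233  0.173]
[ 0.536 -0.228  0.173]
[ 0.535 -0.222  0.173]
[ 0.539 -0.217  0.174]
[ 0.536 -0.211  0.172]
[ 0.54  -0.207  0.171]
[ 0.546 -0.187  0.171]
[ 0.546 -0.181  0.171]
[ 0.544 -0.175  0.173]
[ 0.548 -0.168  0.17 ]
[ 0.552 -0.161  0.175]
[ 0.551 -0.154  0.173]
[ 0.555 -0.149  0.172]
[ 0.553 -0.143  0.173]
[ 0.551 -0.138  0.182]
[ 0.55  -0.135  0.184]
[ 0.564 -0.131  0.183]
[ 0.547 -0.128  0.183]
[ 0.559 -0.125  0.181]
card 670 [ 0.5527 -0.2019  0.1708] [[0.168, 0.017, -0.986], [-0.832, 0.539, -0.132], [-0.529, -0.842, -0.105]] [ 0.512 -0.267  0.07 ] [ 0.573 -0.123  0.228]
u [ 0.84670437 -0.53206364] [0.5379 0.5384 0.5419 0.5942 0.5952 0.5955] n. 0.015083433348991109
rack 751 ((0.5623076558113098, 0.20295090973377228), (0.063110969960
[... 762 characters left out ...]
-0.209  0.173]
[ 0.536 -0.202  0.156]
[ 0.552 -0.14   0.182]
[ 0.561 -0.139  0.183]
[ 0.562 -0.136  0.183]
[ 0.56  -0.134  0.183]
[ 0.555 -0.133  0.183]
[ 0.549 -0.13   0.183]
[ 0.555 -0.127  0.182]
card 3089 [ 0.5433 -0.2055  0.1654] [[0.001, 0.003, 1.0], [-0.976, 0.217, 0.0], [0.217, 0.976, -0.003]] [ 0.512 -0.253  0.069] [ 0.573 -0.124  0.228]
u [-0.97621579  0.21680115] [-0.6042 -0.6039 -0.6022 -0.5464 -0.5443 -0.5438] n. 0.005582141279438403
rack 869 ((0.5634151697158813, 0.2000599205493927), (0.06739886850118637, 0.10022500157356262), 79.86121368408203) 0.03853233422167568
[[     0      0    640    400 255118]
 [   269    193     49     20    869]
 [   344    201      4      6     13]]
```

Call:
{"name": "step_arm", "arguments": {
  "deltas": [
    [-0.2,-0.11,-0.12,0,0,-0.15],
    [-0.4,-0.22,-0.24,0,0,-0.3],
    [-0.6,-0.33,-0.36,0,0,-0.45],
    [-0.8,-0.44,-0.48,0,0,-0.6],
    [-1,-0.55,-0.6,0,0,-0.75]
  ],
  "fingers": 0.5,
  "force": 20
}}

```text
time: 1.52
tcp_pos: [0.5417, -0.1507, 0.3046]
ee_rot: [0.469, 0.883, -0.0, 0.0]
ft_force: [0.1, -0.7, 0.4]
gripper_width: 0.0607
gripper_force: 0.0
```

Call:
{"name": "step_arm", "arguments": {
  "deltas": [
    [0,0,0,0,0,-0.15],
    [0,0,0,0,0,-0.3],
    [0,0,0,0,0,-0.45],
    [0,0,0,0,0,-0.6],
    [0,0,0,0,0,-0.75]
  ]
}}

```text
time: 1.93
tcp_pos: [0.5427, -0.1497, 0.3037]
ee_rot: [0.193, 0.981, -0.0, 0.0]
ft_force: [-0.3, -0.5, -0.7]
gripper_width: 0.0458
gripper_force: 0.0
```

Call:
{"name": "step_arm", "arguments": {
  "deltas": [
    [0,0,0,0,0,-0.15],
    [0,0,0,0,0,-0.222],
    [0,0,0,0,0,-0.222]
  ]
}}

```text
time: 2.18
tcp_pos: [0.5427, -0.1496, 0.3037]
ee_rot: [0.108, 0.994, -0.0, 0.0]
ft_force: [-0.3, -0.4, 0.4]
gripper_width: 0.0455
gripper_force: 0.0
```

```bash
python3 - <<'E'
from h import *
from scipy.spatial.transform import Rotation as R
s=status.read_state(); print(s['time'],s['tcp_pos'],s['q'].round(2),R.from_quat(s['ee_rot']).as_matrix().round(4),s['ft_force'],s['gripper_width'])
p,d,i=look('wrist','w1.png'); print(np.linalg.inv(i['view']).round(3))
E
python3 m.py | grep -v '^\[0'
```

```text
2.1833 [ 0.54271875 -0.14956106  0.30366941] [-0.37  0.33  1.37 -0.    1.45 -1.73] [[-0.9765  0.2153 -0.    ]
 [ 0.2153  0.9765 -0.    ]
 [-0.     -0.     -1.    ]] [-0.30183157 -0.36919026  0.42456085] 0.04552244846493724
[[ 0.216 -0.941 -0.26   0.47 ]
 [ 0.976  0.208  0.058 -0.133]
 [-0.    -0.266  0.964  0.475]
 [ 0.     0.     0.     1.   ]]
scene foot 4427 ((0.5405953526496887, -0.20752321183681488), (0.18834777176380157, 0.10239522904157639), 77.99950408935547)
clamp [ 0.5564 -0.1597  0.4163] 4983
[ 0.525 -0.275  0.188]
[ 0.528 -0.27   0.19 ]
[ 0.529 -0.264  0.178]
[ 0.53  -0.259  0.171]
[ 0.531 -0.254  0.172]
[ 0.533 -0.248  0.171]
[ 0.533 -0.242  0.173]
[ 0.532 -0.236  0.173]
[ 0.537 -0.23   0.169]
[ 0.534 -0.224  0.171]
[ 0.539 -0.218  0.17 ]
[ 0.541 -0.213  0.174]
[ 0.543 -0.206  0.172]
[ 0.546 -0.186  0.173]
[ 0.546 -0.18   0.173]
[ 0.549 -0.174  0.173]
[ 0.551 -0.167  0.173]
[ 0.55  -0.159  0.169]
[ 0.553 -0.153  0.169]
[ 0.552 -0.147  0.173]
[ 0.554 -0.141  0.182]
[ 0.549 -0.137  0.181]
[ 0.557 -0.134  0.182]
[ 0.561 -0.131  0.182]
[ 0.563 -0.128  0.183]
[ 0.55  -0.124  
[... 1134 characters left out ...]
209  0.174]
[ 0.557 -0.143  0.183]
[ 0.554 -0.14   0.183]
[ 0.555 -0.138  0.184]
[ 0.557 -0.136  0.183]
[ 0.55  -0.134  0.182]
[ 0.563 -0.133  0.184]
[ 0.556 -0.131  0.185]
[ 0.554 -0.128  0.183]
card 3035 [ 0.5434 -0.2054  0.1672] [[-0.004, 0.006, 1.0], [-0.976, 0.216, -0.005], [0.216, 0.976, -0.005]] [ 0.512 -0.253  0.072] [ 0.573 -0.125  0.228]
u [-0.97649508  0.21553967] [-0.6041 -0.6039 -0.602  -0.5463 -0.5442 -0.5439] n. 0.0061973553411050425
rack 873 ((0.563022255897522, 0.1990862786769867), (0.0638100653886795, 0.10030601918697357), 78.99913024902344) 0.03844508114408807
[[     0      0    640    400 255112]
 [   269    193     49     21    873]
 [   344    199      4      7     15]]
```

View pics/w1.png

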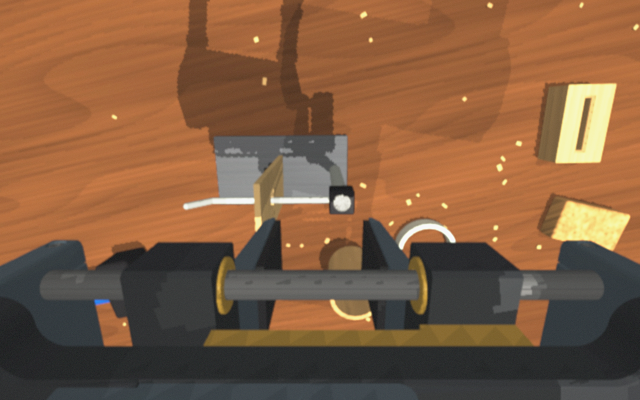

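The wrist view looks down on everything: the card edge-on at (268,190), the wire from its tip at (185,206) to the clamp at (342,200), and the rack's slot at (585,125). I'll measure the card's top edge, the slot and the wire from it.

```bash
cat > w.py <<'E'
from h import *
p,d,i=look('wrist'); P=cloud(d,i); x,y,z=np.moveaxis(P,-1,0)
k=(d>0)&(z>.19)&(z<.24)&(abs(x-.543)<.05)&(abs(y+.2)<.05); Q=P[k]; print('card',len(Q),np.percentile(Q[:,2],[5,50,99]))
for lo,hi in [(.193,.205),(.205,.218),(.218,.232)]:
    q=Q[(Q[:,2]>lo)&(Q[:,2]<=hi)]
    if len(q)>5: print(lo,len(q),q.mean(0).round(4),cv2.minAreaRect(q[:,:2].astype(np.float32)))
hsv=cv2.cvtColor(p,cv2.COLOR_BGR2HSV)
k=(d>0)&(z>.16)&(z<.2)&(hsv[...,1]<60)&(hsv[...,2]>90)&(y<-.15)&(y>-.3)&(abs(x-.543)<.04); Q=P[k]
e=np.array([-.205,-.979]); 
s=Q[:,:2]@e
for a in np.arange(s.min(),s.max(),.004):
    q=Q[(s>=a)&(s<a+.004)]
    if len(q): print('wire s',round(a+.002,4),q.mean(0).round(4),len(q))
k=(d>0)&(abs(x-.563)<.08)&(abs(y-.2)<.08)&(z>.033)&(z<.043)
n,l,st,_=cv2.connectedComponentsWithStats(k.astype(np.uint8)); b=1+np.argmax(st[1:,4]); print('rack',st[b],cv2.minAreaRect(P[l==b][:,:2].astype(np.float32)),P[l==b].mean(0).round(4))
cs,h=cv2.findContours((l==b).astype(np.uint8),cv2.RETR_CCOMP,cv2.CHAIN_APPROX_NONE)
for c,hh in zip(cs,h[0]):
    if hh[3]>=0 and len(c)>10:
        q=np.array([P[r,cc] for cc,r in c[:,0]]); print('slot',len(c),cv2.minAreaRect(q[:,:2].astype(np.float32)),q.mean(0).round(4))
for nm in ['rack_hole0','card_tab']:
    for o in nets.recognise(nm,'wrist')[:1]: print(nm,o)
E
python3 w.py
```

```text
card 653 [0.19295238 0.22157068 0.22789003]
0.193 119 [ 0.5298 -0.1973  0.1991] ((0.5328479409217834, -0.19764943420886993), (0.004614980425685644, 0.039774779230356216), 83.55394744873047)
0.205 139 [ 0.5285 -0.1972  0.2116] ((0.5311325788497925, -0.1974104344844818), (0.005039756186306477, 0.03620949387550354), 84.97241973876953)
0.218 362 [ 0.5302 -0.1991  0.2254] ((0.532431960105896, -0.20014527440071106), (0.005453063640743494, 0.03917104750871658), 76.66908264160156)
wire s 0.0358 [ 0.5517 -0.1522  0.1728] 27
wire s 0.0398 [ 0.5507 -0.1563  0.1726] 24
wire s 0.0438 [ 0.55   -0.1602  0.1724] 25
wire s 0.0478 [ 0.5495 -0.164   0.1725] 28
wire s 0.0518 [ 0.5487 -0.1677  0.1729] 26
wire s 0.0558 [ 0.5481 -0.1716  0.1729] 24
wire s 0.0598 [ 0.5472 -0.1754  0.173 ] 24
wire s 0.0638 [ 0.5464 -0.1794  0.1731] 26
wire s 0.0678 [ 0.5453 -0.1835  0.1729] 27
wire s 0.0718 [ 0.5446 -0.1876  0.1731] 24
wire s 0.0758 [ 0.5436 -0.1914  0.1731] 24
wire s 0.0798 [ 0.5427 -0.1953  0.1728] 23
wire s 0.0838 [ 0.5423 -0.1988  0.1743] 20
wire s 0.0998 [ 0.5373 -0.2164  0.1732] 1
wire s 0.1038 [ 0.537
[... 324 characters left out ...]
ire s 0.1358 [ 0.5313 -0.25    0.1729] 19
wire s 0.1398 [ 0.5304 -0.2539  0.1727] 27
wire s 0.1438 [ 0.5295 -0.2577  0.1749] 32
wire s 0.1478 [ 0.5285 -0.2616  0.179 ] 35
wire s 0.1518 [ 0.5277 -0.2656  0.1829] 33
wire s 0.1558 [ 0.5268 -0.2695  0.1871] 39
wire s 0.1598 [ 0.5259 -0.2733  0.19  ] 28
rack [ 553   82   63   80 3519] ((0.5627961158752441, 0.20067080855369568), (0.06266950815916061, 0.10019704699516296), 78.8722152709961) [0.561  0.1998 0.0381]
slot 116 ((0.5620419979095459, 0.1991371363401413), (0.01417023129761219, 0.06960456073284149), 78.57167053222656) [0.5617 0.2    0.0359]
rack_hole0 {'point': [576.4, 119.2], 'score': 0.69}
card_tab {'point': [267.9, 190.6], 'score': 0.93}
```

Call:
{"name": "step_arm", "arguments": {
  "deltas": [
    [-0.04,-0.18,0.1,0,0,0],
    [-0.077,-0.348,0.2,0,0,0],
    [-0.077,-0.348,0.4,0,0,0],
    [-0.077,-0.348,0.6,0,0,0],
    [-0.077,-0.348,0.705,0,0,0]
  ]
}}

```text
time: 2.9
tcp_pos: [0.5414, -0.2029, 0.1949]
ee_rot: [0.111, 0.994, 0.001, -0.001]
ft_force: [-0.1, 0.5, 0.4]
gripper_width: 0.0452
gripper_force: 0.0
```

Call:
{"name": "step_arm", "arguments": {
  "deltas": [
    [0,0,0,0,0,0],
    [0,0,0,0,0,0]
  ]
}}

```text
time: 3.07
tcp_pos: [0.5425, -0.203, 0.1978]
ee_rot: [0.11, 0.994, 0.0, -0.001]
ft_force: [0.1, 0.8, 1.2]
gripper_width: 0.0457
gripper_force: 0.0
```

Run:
```python
from h import *
print(status.read_state()['tcp_pos'])
p,d,i=look('side'); cv2.imwrite('pics/s2.png',cv2.resize(p[180:380,200:420],None,fx=3,fy=3))
```

```text
[ 0.54247549 -0.20296591  0.19781016]
```

View pics/s2.png

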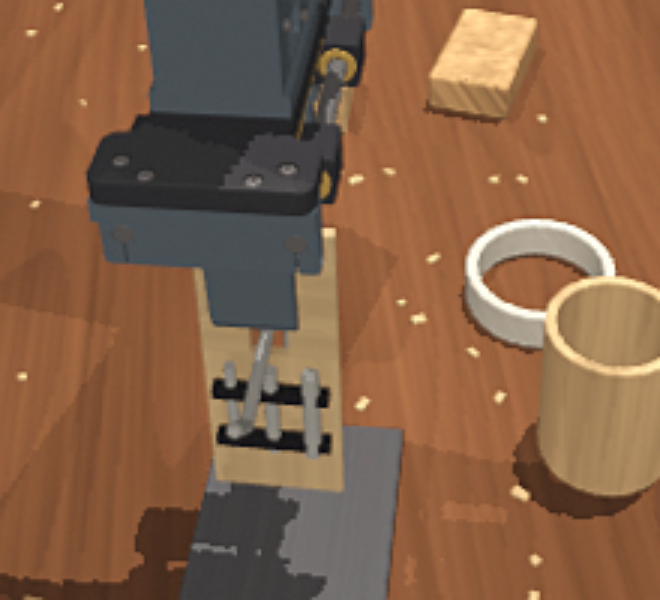

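The fingertips straddle the tab, ending around (255,325), above the window at (268,338). The finger nearest the camera projects lower because of perspective. Now I'll grip.

Call:
{"name": "step_arm", "arguments": {
  "deltas": [
    [0,0,0,0,0,0],
    [0,0,0,0,0,0],
    [0,0,0,0,0,0],
    [0,0,0,0,0,0],
    [0,0,0,0,0,0]
  ],
  "fingers": 0,
  "force": 20
}}

```text
time: 3.53
tcp_pos: [0.5428, -0.203, 0.1983]
ee_rot: [0.11, 0.994, -0.0, 0.0]
ft_force: [-0.0, 0.9, -0.5]
gripper_width: 0.0152
gripper_force: 0.0
```

Call:
{"name": "step_arm", "arguments": {
  "deltas": [
    [0,0,0,0,0,0],
    [0,0,0,0,0,0],
    [0,0,0,0,0,0],
    [0,0,0,0,0,0],
    [0,0,0,0,0,0]
  ]
}}

```text
time: 3.95
tcp_pos: [0.5427, -0.203, 0.1979]
ee_rot: [0.11, 0.994, -0.0, 0.0]
ft_force: [-0.9, -0.6, -0.1]
gripper_width: 0.005
gripper_force: 20.0
```

Call:
{"name": "step_arm", "arguments": {
  "deltas": [
    [0,0,-0.012,0,0,0],
    [0,0,-0.024,0,0,0],
    [0,0,-0.037,0,0,0],
    [0,0,-0.037,0,0,0],
    [0,0,-0.037,0,0,0]
  ]
}}

```text
time: 4.37
tcp_pos: [0.5427, -0.203, 0.2036]
ee_rot: [0.11, 0.994, -0.0, 0.0]
ft_force: [0.1, -0.0, -1.4]
gripper_width: 0.0052
gripper_force: 20.0
```

```bash
python3 - <<'E'
from h import *
s=status.read_state();print(s['time'],s['tcp_pos'],s['ft_force'],s['wrist_torque'])
E
sed -i "s/minAreaRect(q\[:,:2\].astype(np.float32)))$/&/" m.py
python3 - <<'E'
from h import *
p,d,i=look('side'); P=cloud(d,i); hsv=cv2.cvtColor(p,cv2.COLOR_BGR2HSV)
x,y,z=np.moveaxis(P,-1,0)
k=(d>0)&(z>.06)&(z<.24)&(abs(x-.543)<.04)&(abs(y+.205)<.02)&(hsv[...,1]>60)&(hsv[...,2]>90); C=P[k]
n=np.linalg.svd(C-C.mean(0),full_matrices=False)[2]; print(len(C),C.mean(0),n[2]*np.sign(n[2][1]),'z',np.percentile(C[:,2],[.5,99.5]))
u=np.array([-.9765,.2155]); print(np.percentile(C[:,:2]@u,[.5,2,98,99.5]))
# lateral edge lean
for lo in [.08,.1,.12,.14]:
    c=C[(C[:,2]>lo)&(C[:,2]<lo+.02)]; print(lo,np.percentile(c[:,:2]@u,[2,98]).round(4), (c[:,:2]@np.array([.2155,.9765])).mean().round(4))
cv2.imwrite('pics/s3.png',cv2.resize(p[230:380,200:380],None,fx=4,fy=4,interpolation=cv2.INTER_CUBIC))
E
```

```text
4.3667 [ 0.54267449 -0.2030232   0.20355587] [ 0.0990735  -0.02478117 -1.35883307] [ 0.11280573 -0.0977545  -0.00348316]
2232 [ 0.54392561 -0.20650999  0.15156189] [ 2.14709031e-01  9.76678029e-01 -2.45829713e-04] z [0.07640512 0.23067008]
[-0.60417899 -0.60359748 -0.54458883 -0.543716  ]
0.08 [-0.6023 -0.5444] -0.0844
0.1 [-0.6031 -0.5436] -0.0847
0.12 [-0.6035 -0.544 ] -0.0847
0.14 [-0.6034 -0.5445] -0.0845
```

View pics/s3.png

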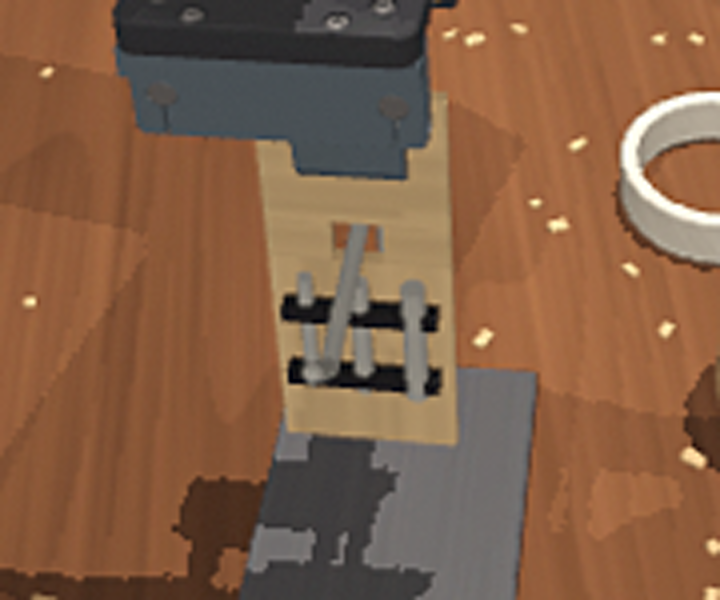

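Call:
{"name": "step_arm", "arguments": {
  "deltas": [
    [0,-0.08,0,0,0,0],
    [-0.001,-0.16,0,0,0,0],
    [-0.002,-0.24,0,0,0,0],
    [-0.003,-0.32,0,0,0,0],
    [-0.003,-0.32,0,0,0,0]
  ]
}}

```text
time: 4.83
tcp_pos: [0.5321, -0.2528, 0.2034]
ee_rot: [0.111, 0.994, -0.0, 0.0]
ft_force: [-0.1, 0.1, -2.3]
gripper_width: 0.0051
gripper_force: 20.0
```

Call:
{"name": "step_arm", "arguments": {
  "deltas": [
    [0,-0.006,0,0,0,0],
    [0,-0.013,0,0,0,0],
    [0,-0.02,0,0,0,0],
    [0,-0.027,0,0,0,0],
    [0,-0.027,0,0,0,0]
  ]
}}

```text
time: 5.25
tcp_pos: [0.5318, -0.2538, 0.2035]
ee_rot: [0.11, 0.994, -0.0, 0.0]
ft_force: [-0.1, -0.3, -1.3]
gripper_width: 0.0047
gripper_force: 20.0
```

```bash
cat > q.py <<'E'
from h import *
s=status.read_state();print(s['time'],s['tcp_pos'].round(4),s['ft_force'].round(2))
p,d,i=look('wrist');P=cloud(d,i); x,y,z=np.moveaxis(P,-1,0)
hsv=cv2.cvtColor(p,cv2.COLOR_BGR2HSV); e=np.array([-.205,-.979])
k=(d>0)&(z>.16)&(z<.2)&(hsv[...,1]<60)&(hsv[...,2]>90)&(y<-.15)&(y>-.3)&(abs(x-.543)<.04); Q=P[k]
t=Q[:,:2]@e
for a in np.arange(.12,.17,.004):
    q=Q[(t>=a)&(t<a+.004)]
    if len(q): print('wire s',round(a+.002,4),q.mean(0).round(4),len(q))
print('card s',s['tcp_pos'][:2]@e,[ (status.read_state()['ft_force']).round(2).tolist()])
E
python3 q.py
```

```text
5.25 [ 0.5318 -0.2538  0.2035] [-0.13 -0.34 -1.29]
wire s 0.122 [ 0.5335 -0.2365  0.1726] 48
wire s 0.126 [ 0.5319 -0.2389  0.172 ] 11
wire s 0.154 [ 0.5257 -0.2687  0.1856] 16
wire s 0.158 [ 0.5259 -0.2716  0.189 ] 65
wire s 0.162 [ 0.5255 -0.2748  0.1905] 29
card s 0.13946700658359792 [[0.17, 0.24, -1.34]]
```

Call:
{"name": "step_arm", "arguments": {
  "deltas": [
    [0,-0.007,0,0,0,0],
    [0,-0.013,0,0,0,0],
    [0,-0.02,0,0,0,0],
    [0,-0.027,0,0,0,0],
    [0,-0.027,0,0,0,0]
  ]
}}

```text
time: 5.72
tcp_pos: [0.5308, -0.2581, 0.2034]
ee_rot: [0.11, 0.994, -0.0, 0.0]
ft_force: [0.3, -0.1, -1.6]
gripper_width: 0.0054
gripper_force: 20.0
```

Call:
{"name": "step_arm", "arguments": {
  "deltas": [
    [0,-0.003,0,0,0,0],
    [0,-0.006,0,0,0,0],
    [0,-0.006,0,0,0,0],
    [0,-0.006,0,0,0,0]
  ]
}}

```text
time: 6.05
tcp_pos: [0.5306, -0.2587, 0.2034]
ee_rot: [0.11, 0.994, 0.0, -0.0]
ft_force: [0.6, 0.6, -1.9]
gripper_width: 0.005
gripper_force: 20.0
```

Call:
{"name": "step_arm", "arguments": {
  "deltas": [
    [0,-0.003,0,0,0,0],
    [0,-0.005,0,0,0,0],
    [0,-0.005,0,0,0,0]
  ]
}}

```text
time: 6.3
tcp_pos: [0.5305, -0.2594, 0.2034]
ee_rot: [0.11, 0.994, 0.0, -0.0]
ft_force: [-0.1, 1.0, -0.4]
gripper_width: 0.0052
gripper_force: 20.0
```

Call:
{"name": "step_arm", "arguments": {
  "deltas": [
    [0,-0.003,0,0,0,0],
    [0,-0.005,0,0,0,0],
    [0,-0.005,0,0,0,0]
  ]
}}

```text
time: 6.55
tcp_pos: [0.5303, -0.2601, 0.2034]
ee_rot: [0.11, 0.994, 0.0, -0.0]
ft_force: [0.4, 2.0, 0.1]
gripper_width: 0.0049
gripper_force: 20.0
```

Run:
```python
from h import *
f=[]
for _ in range(4):
    s=status.read_state(); f.append(s['ft_force']); viewer.read_camera('side')
print(s['time'],s['tcp_pos'],np.mean(f,0),np.std(f,0))
```

```text
6.7 [ 0.5303116  -0.26011667  0.20344576] [ 0.45440376  2.46488577 -0.87351849] [0.19087527 0.84054973 0.61465356]
```

Call:
{"name": "step_arm", "arguments": {
  "deltas": [
    [0,0,-0.006,0,0,0],
    [0,0,-0.012,0,0,0],
    [0,0,-0.019,0,0,0],
    [0,0,-0.019,0,0,0]
  ]
}}

```text
time: 7.08
tcp_pos: [0.5304, -0.2605, 0.2066]
ee_rot: [0.11, 0.994, -0.0, 0.0]
ft_force: [1.3, 1.1, -1.7]
gripper_width: 0.0048
gripper_force: 20.0
```

Call:
{"name": "step_arm", "arguments": {
  "deltas": [
    [0,-0.01,-0.01,0,0,0],
    [0,-0.02,-0.02,0,0,0],
    [0,-0.03,-0.03,0,0,0],
    [0,-0.03,-0.03,0,0,0]
  ]
}}

```text
time: 7.42
tcp_pos: [0.5294, -0.2651, 0.2112]
ee_rot: [0.11, 0.994, -0.0, 0.0]
ft_force: [0.3, -0.4, -1.7]
gripper_width: 0.0049
gripper_force: 20.0
```

```bash
cat > f.py <<'E'
from h import *
f=[]
for _ in range(4):
    s=status.read_state(); f.append(s['ft_force']); viewer.read_camera('side')
print(s['time'],s['tcp_pos'].round(4),np.mean(f,0).round(2),np.std(f,0).round(2),'s',s['tcp_pos'][:2]@[-.205,-.979])
E
python3 f.py
```

```text
7.5667 [ 0.5293 -0.2646  0.2108] [ 0.06  0.1  -1.4 ] [0.65 0.43 0.45] s 0.15058247105107692
```

Call:
{"name": "step_arm", "arguments": {
  "deltas": [
    [0,-0.012,-0.012,0,0,0],
    [0,-0.025,-0.025,0,0,0],
    [0,-0.038,-0.038,0,0,0],
    [0,-0.05,-0.05,0,0,0],
    [0,-0.05,-0.05,0,0,0]
  ]
}}

```text
time: 8.03
tcp_pos: [0.5278, -0.2725, 0.2188]
ee_rot: [0.11, 0.994, -0.0, 0.0]
ft_force: [0.0, 0.9, -1.8]
gripper_width: 0.0047
gripper_force: 20.0
```

Call:
{"name": "step_arm", "arguments": {
  "deltas": [
    [0,-0.012,-0.012,0,0,0],
    [0,-0.025,-0.025,0,0,0],
    [0,-0.038,-0.038,0,0,0],
    [0,-0.05,-0.05,0,0,0],
    [0,-0.05,-0.05,0,0,0]
  ]
}}

```text
time: 8.45
tcp_pos: [0.5262, -0.2797, 0.2263]
ee_rot: [0.11, 0.994, -0.0, 0.0]
ft_force: [-0.5, 0.1, -0.4]
gripper_width: 0.0048
gripper_force: 20.0
```

```bash
python3 f.py
```

```text
8.6 [ 0.526  -0.2792  0.2257] [-0.1   0.05 -0.88] [0.47 0.25 0.35] s 0.16550404527260756
```

Call:
{"name": "step_arm", "arguments": {
  "deltas": [
    [0,-0.012,-0.012,0,0,0],
    [0,-0.025,-0.025,0,0,0],
    [0,-0.038,-0.038,0,0,0],
    [0,-0.05,-0.05,0,0,0],
    [0,-0.05,-0.05,0,0,0]
  ]
}}

```text
time: 9.07
tcp_pos: [0.5245, -0.2871, 0.2338]
ee_rot: [0.11, 0.994, -0.0, 0.0]
ft_force: [0.4, 0.3, -1.3]
gripper_width: 0.0051
gripper_force: 20.0
```

Call:
{"name": "step_arm", "arguments": {
  "deltas": [
    [0,-0.05,-0.01,0,0,0],
    [0,-0.1,-0.01,0,0,0],
    [0,-0.15,-0.01,0,0,0],
    [0,-0.2,-0.02,0,0,0],
    [0,-0.2,-0.02,0,0,0]
  ]
}}

```text
time: 9.48
tcp_pos: [0.5175, -0.3176, 0.2365]
ee_rot: [0.11, 0.994, -0.0, 0.0]
ft_force: [0.2, -0.1, -1.5]
gripper_width: 0.005
gripper_force: 20.0
```

Call:
{"name": "step_arm", "arguments": {
  "deltas": [
    [0,0,-0.2,0,0,0],
    [0,0,-0.4,0,0,0],
    [0,0,-0.6,0,0,0],
    [0,0,-0.8,0,0,0],
    [0,0,-0.9,0,0,0]
  ]
}}

```text
time: 9.9
tcp_pos: [0.5184, -0.3163, 0.3752]
ee_rot: [0.11, 0.994, -0.001, 0.002]
ft_force: [0.6, 0.5, -1.1]
gripper_width: 0.0048
gripper_force: 20.0
```

```bash
python3 f.py
```

```text
10.05 [ 0.5181 -0.3161  0.3721] [-0.12  0.3  -1.01] [0.52 0.28 2.15] s 0.2032593598544994
```

Call:
{"name": "step_arm", "arguments": {
  "deltas": [
    [-0.02,0.1,0,0,0,0],
    [-0.04,0.3,0,0,0,0],
    [-0.06,0.53,0,0,0,0],
    [-0.08,0.76,0,0,0,0],
    [-0.1,1,0,0,0,0]
  ]
}}

```text
time: 10.52
tcp_pos: [0.565, -0.1707, 0.3697]
ee_rot: [0.11, 0.994, 0.0, -0.001]
ft_force: [1.2, 0.2, -0.9]
gripper_width: 0.0048
gripper_force: 20.0
```

Call:
{"name": "step_arm", "arguments": {
  "deltas": [
    [0,0.2,0,0,0,0],
    [0,0.4,0,0,0,0],
    [0,0.6,0,0,0,0],
    [0,0.8,0,0,0,0],
    [0,1,0,0,0,0]
  ]
}}

```text
time: 10.93
tcp_pos: [0.5975, -0.0241, 0.3697]
ee_rot: [0.11, 0.994, 0.0, -0.001]
ft_force: [0.6, -1.0, -1.1]
gripper_width: 0.0048
gripper_force: 20.0
```

Call:
{"name": "step_arm", "arguments": {
  "deltas": [
    [0,0.23,0,0,0,0],
    [0,0.46,0,0,0,0],
    [0,0.69,0,0,0,0],
    [0,0.9,0,0,0,0],
    [0,1,0,0,0,0]
  ]
}}

```text
time: 11.35
tcp_pos: [0.6303, 0.1242, 0.3694]
ee_rot: [0.109, 0.994, 0.0, -0.001]
ft_force: [0.1, -0.3, -1.0]
gripper_width: 0.0049
gripper_force: 20.0
```

Call:
{"name": "step_arm", "arguments": {
  "deltas": [
    [0,0.12,0,0,0,0],
    [0,0.25,0,0,0,0],
    [0,0.34,0,0,0,0],
    [0,0.34,0,0,0,0],
    [0,0.34,0,0,0,0]
  ]
}}

```text
time: 11.77
tcp_pos: [0.6416, 0.1701, 0.3703]
ee_rot: [0.109, 0.994, -0.0, -0.001]
ft_force: [-0.6, -0.8, -1.2]
gripper_width: 0.0048
gripper_force: 20.0
```

```bash
cat > r.py <<'E'
from h import *
from scipy.spatial.transform import Rotation as R
s=status.read_state(); print(s['time'],s['tcp_pos'].round(4),s['ft_force'].round(2)); M=R.from_quat(s['ee_rot']).as_matrix(); print('toolx,y',M[:,0].round(4),M[:,1].round(4),'z',M[:,2].round(4))
p,d,i=look('wrist','w2.png');P=cloud(d,i); x,y,z=np.moveaxis(P,-1,0)
k=(d>0)&(abs(x-.563)<.08)&(abs(y-.2)<.08)&(z>.033)&(z<.043)
n,l,st,_=cv2.connectedComponentsWithStats(k.astype(np.uint8)); b=1+np.argmax(st[1:,4]); print('rack',st[b],cv2.minAreaRect(P[l==b][:,:2].astype(np.float32)),P[l==b].mean(0).round(4))
cs,h=cv2.findContours((l==b).astype(np.uint8),cv2.RETR_CCOMP,cv2.CHAIN_APPROX_NONE)
for c,hh in zip(cs,h[0]):
    if hh[3]>=0 and len(c)>20:
        q=np.array([P[r,cc] for cc,r in c[:,0]]); q=q[q[:,2]>.033]; print('slot',len(q),cv2.minAreaRect(q[:,:2].astype(np.float32)))
E
python3 r.py
```

```text
11.7667 [0.6416 0.1701 0.3703] [-0.63 -0.8  -1.22]
toolx,y [-0.9761  0.2175  0.0014] [ 2.174e-01  9.761e-01 -8.000e-04] z [-1.5e-03 -4.0e-04 -1.0e+00]
rack [ 310   68   41   71 2518] ((0.5625218749046326, 0.20086970925331116), (0.05947846546769142, 0.1001882329583168), 78.72708129882812) [0.5612 0.2014 0.0386]
slot 106 ((0.5626965165138245, 0.20180875062942505), (0.013103661127388477, 0.07049740105867386), 79.13665008544922)
```

View pics/w2.png

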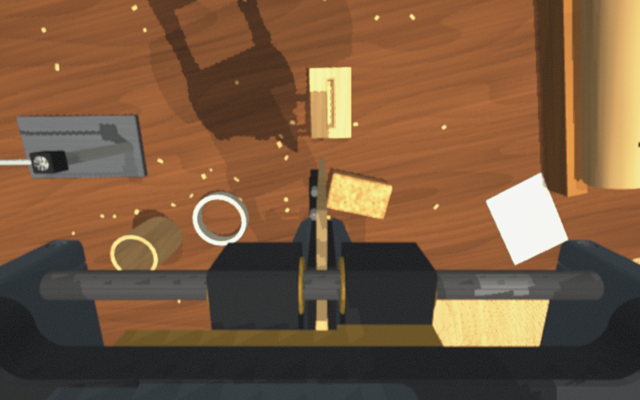

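The wrist view shows the rack from (310,68) to (350,138) with its slot at about (330,103). The card is held straight in the fingers at (322,200), and the bystanders have not moved.

Call:
{"name": "step_arm", "arguments": {
  "deltas": [
    [0.13,0.02,0.1,0,0,-0.01],
    [0.28,0.04,0.2,0,0,-0.03],
    [0.42,0.065,0.3,0,0,-0.03],
    [0.559,0.087,0.4,0,0,-0.03],
    [0.559,0.087,0.5,0,0,-0.03]
  ]
}}

```text
time: 12.23
tcp_pos: [0.5597, 0.2009, 0.2961]
ee_rot: [0.098, 0.995, 0.0, -0.001]
ft_force: [1.1, -0.1, -1.1]
gripper_width: 0.0047
gripper_force: 20.0
```

Call:
{"name": "step_arm", "arguments": {
  "deltas": [
    [0,0,0.2,0,0,0],
    [0,0,0.4,0,0,0],
    [0,0,0.6,0,0,0],
    [0,0,0.7,0,0,0],
    [0,0,0.74,0,0,0]
  ]
}}

```text
time: 12.65
tcp_pos: [0.5614, 0.1995, 0.1827]
ee_rot: [0.099, 0.995, -0.001, -0.002]
ft_force: [-0.7, 0.7, -1.9]
gripper_width: 0.005
gripper_force: 20.0
```

Run:
```python
from h import *
from scipy.spatial.transform import Rotation as R
s=status.read_state(); print(s['time'],s['tcp_pos'].round(4)); M=R.from_quat(s['ee_rot']).as_matrix(); print(M.round(4))
for cam in ['side','scene']:
    p,d,i=look(cam); cv2.imwrite(f'pics/{cam}4.png',p); P=cloud(d,i); x,y,z=np.moveaxis(P,-1,0)
    hsv=cv2.cvtColor(p,cv2.COLOR_BGR2HSV)
    k=(d>0)&(z>.06)&(z<.16)&(abs(x-.563)<.05)&(abs(y-.2)<.03)&(hsv[...,2]>90)&(hsv[...,1]>60); C=P[k]
    t=C[:,:2]-[.5626,.2010]; a=np.radians(78.8); n=np.array([np.cos(a),np.sin(a)]); u=np.array([-n[1],n[0]])
    print(cam,len(C),'zmin',np.percentile(C[:,2],1) if len(C) else 0)
    for lo in [.06,.08,.1,.12]:
        m=(C[:,2]>lo)&(C[:,2]<lo+.02)
        if m.sum()>10: print(lo,'n',np.percentile(t[m]@n,[5,50,95]).round(4),'u',np.percentile(t[m]@u,[2,98]).round(4))
a=cv2.imread('pics/side4.png')[130:240,230:360];b=cv2.imread('pics/scene4.png')[120:230,270:400]
cv2.imwrite('pics/v4.png',cv2.resize(np.hstack([a,b]),None,fx=3,fy=3))
```

```text
12.65 [0.5614 0.1995 0.1827]
[[-0.9805  0.1963 -0.0039]
 [ 0.1963  0.9805 -0.0012]
 [ 0.0036 -0.0019 -1.    ]]
side 831 zmin 0.06084277732683441
0.06 n [-0.0075 -0.005  -0.0028] u [-0.028   0.0301]
0.08 n [-0.0085 -0.0056 -0.0029] u [-0.0291  0.0307]
0.1 n [-0.0078 -0.0051 -0.0026] u [-0.0285  0.0296]
0.12 n [-0.009  -0.0051 -0.0023] u [-0.0286  0.0299]
scene 523 zmin 0.060994462611180134
0.06 n [-0.0036 -0.0019  0.0011] u [-0.0268  0.0314]
0.08 n [-0.0078 -0.0022  0.0017] u [-0.0276  0.031 ]
0.1 n [-0.007  -0.0025  0.0008] u [-0.0278  0.0302]
0.12 n [-0.0068 -0.0022  0.0018] u [-0.0283  0.0319]
```

View pics/v4.png

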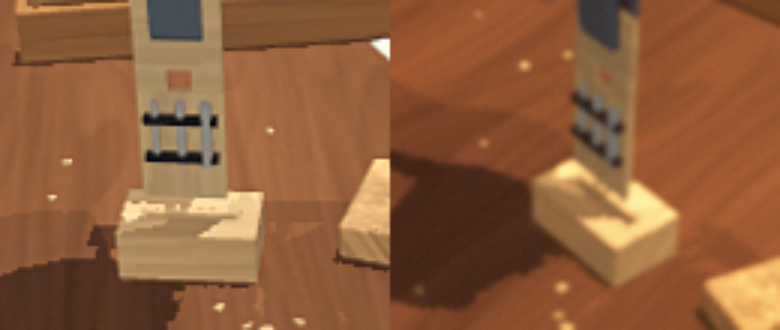

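The card hangs upright over the slot with its y along the slot, slightly toward the front (−y). I'll let the arm settle and then correct.

Call:
{"name": "step_arm", "arguments": {
  "deltas": [
    [0,0,0,0,0,0],
    [0,0,0,0,0,0],
    [0,0,0,0,0,0],
    [0,0,0,0,0,0]
  ]
}}

```text
time: 13.08
tcp_pos: [0.5634, 0.2009, 0.1863]
ee_rot: [0.098, 0.995, 0.0, 0.001]
ft_force: [0.2, -0.2, -2.2]
gripper_width: 0.005
gripper_force: 20.0
```

Call:
{"name": "step_arm", "arguments": {
  "deltas": [
    [0,0,0.04,0,0,0],
    [0,0,0.08,0,0,0],
    [0,0,0.11,0,0,0],
    [0,0,0.13,0,0,0],
    [0,0,0.13,0,0,0]
  ]
}}

```text
time: 13.5
tcp_pos: [0.5624, 0.2007, 0.1648]
ee_rot: [0.098, 0.995, -0.0, -0.001]
ft_force: [0.1, 0.2, -1.3]
gripper_width: 0.0048
gripper_force: 20.0
```

Call:
{"name": "step_arm", "arguments": {
  "deltas": [
    [0,0,0.008,0,0,0],
    [0,0,0.016,0,0,0],
    [0,0,0.024,0,0,0],
    [0,0,0.032,0,0,0],
    [0,0,0.032,0,0,0]
  ]
}}

```text
time: 13.92
tcp_pos: [0.5628, 0.2008, 0.1608]
ee_rot: [0.098, 0.995, -0.0, -0.0]
ft_force: [0.4, 0.2, -1.2]
gripper_width: 0.0045
gripper_force: 20.0
```

```bash
python3 f.py
```

```text
14.0667 [0.5629 0.2009 0.1611] [-0.03 -0.34 -1.39] [0.44 0.51 0.2 ] s -0.3120381215371001
```

Call:
{"name": "step_arm", "arguments": {
  "deltas": [
    [0,0,0.03,0,0,0],
    [0,0,0.06,0,0,0],
    [0,0,0.09,0,0,0],
    [0,0,0.115,0,0,0],
    [0,0,0.13,0,0,0]
  ]
}}

```text
time: 14.53
tcp_pos: [0.5626, 0.2008, 0.1407]
ee_rot: [0.098, 0.995, -0.0, -0.0]
ft_force: [-0.6, 0.6, -1.7]
gripper_width: 0.0052
gripper_force: 20.0
```

Call:
{"name": "step_arm", "arguments": {
  "deltas": [
    [0,0,0.005,0,0,0],
    [0,0,0.01,0,0,0],
    [0,0,0.015,0,0,0],
    [0,0,0.018,0,0,0],
    [0,0,0.018,0,0,0]
  ]
}}

```text
time: 14.95
tcp_pos: [0.5629, 0.2009, 0.1388]
ee_rot: [0.098, 0.995, 0.0, 0.0]
ft_force: [-0.0, 0.5, -1.9]
gripper_width: 0.0054
gripper_force: 20.0
```

```bash
python3 f.py
```

```text
15.1 [0.563  0.2009 0.1389] [-0.11  0.15 -1.22] [0.13 0.3  0.45] s -0.31205902849120004
```

Not on the bottom yet, so I'll continue in small steps until the force changes.

Call:
{"name": "step_arm", "arguments": {
  "deltas": [
    [0,0,0.004,0,0,0],
    [0,0,0.007,0,0,0],
    [0,0,0.007,0,0,0]
  ]
}}

```text
time: 15.4
tcp_pos: [0.5631, 0.2009, 0.1384]
ee_rot: [0.098, 0.995, 0.0, 0.0]
ft_force: [-2.9, -0.4, 9.7]
gripper_width: 0.005
gripper_force: 20.0
```

Call:
{"name": "step_arm", "arguments": {
  "deltas": [
    [0,0,0.003,0,0,0],
    [0,0,0.005,0,0,0],
    [0,0,0.005,0,0,0]
  ]
}}

```text
time: 15.65
tcp_pos: [0.5634, 0.201, 0.1384]
ee_rot: [0.098, 0.995, 0.0, 0.001]
ft_force: [-5.5, -1.4, 18.3]
gripper_width: 0.005
gripper_force: 20.0
```

```bash
python3 f.py
```

```text
15.8 [0.5633 0.201  0.1384] [-4.93 -0.63 18.29] [0.49 0.5  0.63] s -0.3122876044403133
```

It is on the slot's bottom. I'll relieve the pressure, release and retreat upward.

Call:
{"name": "step_arm", "arguments": {
  "deltas": [
    [0,0,-0.005,0,0,0],
    [0,0,-0.009,0,0,0],
    [0,0,-0.009,0,0,0]
  ]
}}

```text
time: 16.1
tcp_pos: [0.563, 0.2009, 0.1385]
ee_rot: [0.098, 0.995, 0.0, 0.0]
ft_force: [-1.1, 0.1, 4.6]
gripper_width: 0.0047
gripper_force: 20.0
```

Call:
{"name": "step_arm", "arguments": {
  "deltas": [
    [0,0,0,0,0,0],
    [0,0,0,0,0,0],
    [0,0,0,0,0,0],
    [0,0,0,0,0,0],
    [0,0,0,0,0,0]
  ],
  "fingers": 0.4
}}

```text
time: 16.52
tcp_pos: [0.5629, 0.2008, 0.1383]
ee_rot: [0.098, 0.995, -0.0, -0.0]
ft_force: [-0.4, 0.1, -1.0]
gripper_width: 0.0348
gripper_force: 0.0
```

Call:
{"name": "step_arm", "arguments": {
  "deltas": [
    [0,0,0,0,0,0],
    [0,0,-0.1,0,0,0],
    [0,0,-0.25,0,0,0],
    [0,0,-0.4,0,0,0],
    [0,0,-0.5,0,0,0]
  ]
}}

```text
time: 16.93
tcp_pos: [0.5634, 0.2009, 0.2153]
ee_rot: [0.098, 0.995, 0.0, 0.001]
ft_force: [0.3, -0.3, 0.6]
gripper_width: 0.0361
gripper_force: 0.0
```

Call:
{"name": "step_arm", "arguments": {
  "deltas": [
    [0,0,-0.15,0,0,0],
    [0,0,-0.3,0,0,0],
    [0,0,-0.4,0,0,0],
    [0,0,-0.4,0,0,0],
    [0,0,-0.4,0,0,0]
  ]
}}

```text
time: 17.35
tcp_pos: [0.5632, 0.2009, 0.2739]
ee_rot: [0.098, 0.995, 0.0, 0.001]
ft_force: [0.4, 0.8, -0.4]
gripper_width: 0.0364
gripper_force: 0.0
```

Run:
```python
from h import *
p,d,i=look('side'); P=cloud(d,i); x,y,z=np.moveaxis(P,-1,0); hsv=cv2.cvtColor(p,cv2.COLOR_BGR2HSV)
k=(d>0)&(z>.05)&(z<.2)&(abs(x-.563)<.05)&(abs(y-.2)<.03)&(hsv[...,1]>60); C=P[k]
n=np.linalg.svd(C-C.mean(0),full_matrices=False)[2][2]; print(C.mean(0),n,'ztop',np.percentile(C[:,2],99))
cv2.imwrite('pics/v5.png',cv2.resize(p[110:300,200:460],None,fx=3,fy=3))
```

```text
[0.56242908 0.19768568 0.11670212] [-0.19618441 -0.98044815  0.0152675 ] ztop 0.16725687483324675
```

View pics/v5.png

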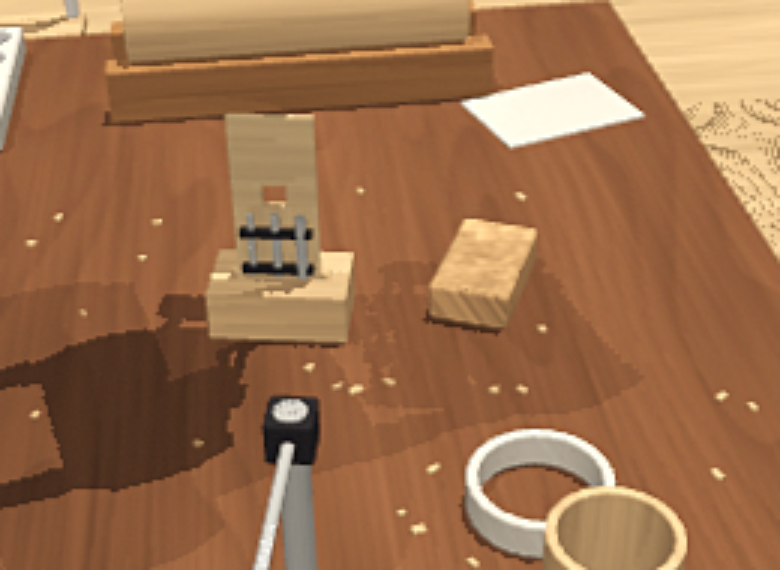

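The card stands in the slot at (275,190), upright. Its top edge is at 0.167 m, where 0.166 m means fully home. The gripper is clear of it.

```bash
python3 -c "
from h import *
print(workorder.hand_in())"
```

```text
the job is handed in; nothing more can be done
None
```

The card is off the wire and stands upright and fully home in the rack's slot, released without a drop; the bystanders were left alone, and I handed the job in at about 17 s (no verdict was returned).

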